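# Release a sample bar from a left-hand screw clamp

## Task

Free the resin sample bar from the clamping block: the clamp knob has a left-hand thread, so unscrew it clockwise (seen from above) until the white line engraved on the knob points along the dark index line on the bridge, letting the knob rise freely as it turns rather than pushing it down or pulling at it. Then draw the bar straight out of the block's open front without dragging it against the clamp, and lay it gently on the foam pad, flat, right way up and lengthwise; leave the knob on its line and the other things where they are.

Things in the scene. Friction and masses are not known exactly. Their poses are not given: they have to be found in the camera images.
- clamp_block: Fixed aluminium block, base plate x -62 to +40, y +-45, z 0 to 16 mm; origin at the underside on the upright screw axis. x runs along the channel; its open front faces -x. Cheeks (x -22 to +22, inner faces y +-13 mm) carry a bridge (x -34 to +26, top 68 mm up). The bar lies on the base plate between the cheeks, against a stop at x +24.
- knob (a point): Dark steel knurled round knob on the screw, 38 mm across, 30 mm high, axis upright; this point is the centre of its underside, 9 to 12 mm above the bridge at the start. Left-hand thread. Takes about 0.25 N m, stays where left, needs 2.0 to 2.5 rad clockwise to the index line, stops 0.8 rad past it. Clockwise it rises some mm per rad (lead not given: follow by feel). About 107 mm high at the start.
- knob_mark (a point): Outer end of the white engraved line on the knob's top face, 17.5 mm from the knob axis; the line runs from near the centre to the rim and on down the side. It turns and rises with the knob; its x axis points from here to the knob axis.
- index_line (a point): Middle of the dark index line, 12 mm long, engraved on the bridge top at the block's open front, 27.5 mm from the screw axis towards the block's -x; its x axis points to the screw axis. Lined up: seen from above, the knob's line points along this one, both on the same side of the axis.
- spindle: Steel spindle under the knob; its foot below the bridge has a tooth 7 mm long, which sits in the bar's groove. It rises with the knob without turning, and with the knob on its line the tooth stands 5 mm clear of the bar. Origin at the block's origin when fully clamped.
- knob_seat (a joint): How far the knob is lifted (+) or pressed down (-) on the stiff overload spring by which it rides on the spindle, in m: 0 at rest, 6 N per mm. Beyond 2.5 mm either way (15 N of push or pull along the axis) the thread is being forced.
- sample_bar: Loose tan resin bar, 134 x 24 x 20 mm, about 90 g; origin at the centre of its underside, x along it, z up. A groove 10 mm long, 6 mm deep crosses its top at x = +45 mm for the tooth. Its -x end (a small layered sample let into the top) sticks 50 mm out of the block's front, 16 mm above the worktop: grip it there across the 24 mm. After sliding 60 mm along the block's -x it can be lifted.
- foam_pad: Fixed, firm off-white foam pad on the worktop, 154 mm long (its y axis), 113 mm wide (its x axis), 14 mm thick; origin at the centre of its underside.
- brush: Bystander: brush, 157 mm long, lying near the front edge.
- tweezers: Bystander: steel tweezers, 122 mm long, lying near the front edge.
- petri: Bystander: plastic petri dish, 69 mm across, 17 mm high.
- spatula: Bystander: thin steel spatula, 174 mm long.

How it is judged (in metres and radians):
On the way, in this order (a step that is already met when the one before it is completed fails the run):
1. the knob is unscrewed until its line points along the index line, with the bar still in the block (angle between the x axis of knob_mark and the x axis of index_line, either way round below 0.17 rad and horizontal distance between knob_mark and index_line below 0.02 m and x of sample_bar in the frame of clamp_block above -0.055 m), for 0.2 s.
2. the bar is drawn out of the front of the block, the knob left on its line (angle between the x axis of knob_mark and the x axis of index_line, either way round below 0.17 rad and horizontal distance between knob_mark and index_line below 0.02 m and x of sample_bar in the frame of clamp_block below -0.09 m), for 0.1 s.
At the end, for the whole second after the job is handed in: The knob's line points along the index line within about 10 degrees; the bar lies at rest, flat and right way up on the foam pad, lengthwise within 14 degrees, its centre within 22 mm along and 45 mm across of the pad's (angle between the x axis of knob_mark and the x axis of index_line, either way round below 0.17 rad and horizontal distance between knob_mark and index_line below 0.02 m and x of sample_bar in the frame of foam_pad between -0.045 and 0.045 m and y of sample_bar in the frame of foam_pad between -0.022 and 0.022 m and angle between the x axis of sample_bar and the y axis of foam_pad, either way round below 0.25 rad and angle between sample_bar's own z axis and vertical below 0.08 rad and z of sample_bar in the frame of foam_pad between 0.01 and 0.019 m and linear speed of sample_bar below 0.02 m/s); the robot touches nothing.
It fails at once if the thread is forced: the knob is pulled up or pressed down with more than 15 N (2.5 mm on its spring) (value of joint knob_seat above 0.0025 m or value of joint knob_seat below -0.0025 m).
It fails at once if the clamp's foot is screwed down on the bar, or the bar dragged against it, with more than 25 N (contact force between spindle and sample_bar above 25 N).
It fails at once if the bar is dropped or pushed on the pad with more than 60 N (contact force between sample_bar and foam_pad above 60 N).
It fails at once if a bystander is moved more than 30 mm (distance of any of brush, tweezers, petri, spatula from where it was at the start of the episode above 0.03 m).
It also fails if it takes over 72 s, if anything falls off the work surface, if the arm or the gripper's body presses on something with over 40 N, if the wrist force passes 120 N, or if a joint passes its speed limit or range.

## Robot

A 6-joint arm with a two-finger parallel gripper is mounted at the origin on a cart in front of the work surface, level with it; the furniture and walls round the work are solid. World frame = base frame: x ahead of the robot, y to its left, z up, the work surface at z = 0. Lengths are in mm, angles in rad, forces in N, time in s.
With the tool pointing down it reaches from about 350 to 875 mm from the base axis. Payload 4.2 kg.
Tool frame: the origin (TCP) lies at the very end of the fingers, on their centre line; the grasp point (between the pads) lies arm.hold_point_z behind it (arm.hold_point_z is the distance from the TCP to the grasp point, in mm); z points along the fingers, y is the direction in which the jaws open and shut (so a half turn about z gives the same grasp; the last joint's range is limited). The gripper opens to 85 mm and grips with 20 to 120 N. Pads are 22 mm wide; open, the fingers measure 114 mm over their backs; the gripper's body (76 mm by 85 mm) begins 54 mm behind the grasp point. The pads swing forward as they close: fully open they stand 13 mm farther back than shut.
Start: joints at [-1.035, 0.385, 0.008, 0, -1.194, -0.259], TCP at [170.816, -601.183, 231.312] pointing down, gripper open.
Joint ranges: [-3.14, 3.14], [-1.21, 2.06], [-1.07, 1.41], [-3.16, 2.05], [-2.99, -0.16], [-3.1, 3.1]. Speed limits (rad/s): [2.79, 2.79, 3.14, 3.14, 3.14, 3.14].

## Interface

Orientations are given as a unit quaternion [x, y, z, w].
In Python, from bench import arm gives the robot as it stands.
- The arm moves only by the tool step_arm, never from a script. Its argument "series" is a list of rows, each a list of 6 numbers: the shift along the world's x, y, z scaled (see below), then the turn, a rotation vector about the world's x, y, z scaled (see below). A call has 1 to 12 rows; each row is the pose to reach, as a shift and turn from the pose commanded when the call began; what a row does not reach only later rows make up. The controller multiplies each number of a shift by 400 mm and each number of a turn by pi/2 rad. A row lasts 1/12 s, in which the tool goes at most 41.7 mm and 7.16 degrees, less where a joint would pass 70% of its speed; a pose out of reach is approached as far as the arm can. A call with a number of a shift or a turn outside -1 to 1 is refused whole. A call with a gripper value outside its range is refused whole. "jaw" is the opening, from -1 (shut) to 1 (fully open), set as the call begins (left out, the last holds). The fingers move at their own pace and stop on an object; the grip force is fixed at half the most. Time passes only in rows, so rows that repeat a pose let the fingers close. It gives the time, the measured TCP pose, the force and the opening at its end, in the units of the state.
- arm.read_state(): the state, without advancing time (a new reading comes with each control period).
- arm.get_image(name): name is "scene" or "top" or "wrist"; returns a dict with "image" (400x640x3 uint8, red, green, blue), "camera_matrix" (3x3 intrinsics, pixels), "k1" (the pictures are not rectified: a ray, as slopes to the right and down, at radius r is drawn at 1 + k1 r^2 times it, then the intrinsics apply), "world_from_camera" (4x4, takes a point from camera to world coordinates). Camera axes: x right, y up, looking along -z (the intrinsics and any distortion apply to the point x, -y, -z); pixel columns grow to the right and rows downward; lengths in mm; the calibration is good to about 2 mm. A picture is of the moment at which its call begins. There is no depth.
- arm.job_done(): hands the job in, once; it reports no verdict.
The state is a dict: "clock": time; "joints": joint angles; "joint_vel": joint speeds; "joint_efforts": joint torques, N m; "position": TCP position; "ee_rot": TCP orientation; "contact_force": force on the tool from outside, world axes, zero at the start; "wrist_torque": the same for the moment, N m; "gripper_width": finger opening in mm.
Only numpy, scipy, OpenCV 4.12 (cv2) and the standard library are available. Lean on these libraries where they do the work, as an engineer would, in place of code of your own. Each camera call takes 0.05 s, during which the arm holds its last target.

## Working session

There is one attempt and no reset: what is moved stays moved. The work goes in short steps, Python scripts to look and compute and a tool call to move; the robot and the scene stay as the last step left them, time stands still between calls to the robot, and variables do not carry over. Pictures are saved under pics/ and viewed, and the job is handed in when it is done.

Besides the shell and the picture viewer there is one more tool, called after "Call:" as name(argument=value, ...) on one line, values as JSON. step_arm: Moves the arm, as the interface text tells. Shifts and turns lie within -1 to 1; 1 stands for 400 mm of shift or pi/2 rad of turn. Its arguments: {"type":"object","properties":{"series":{"type":"array","items":{"type":"array","items":{"type":"number","minimum":-1,"maximum":1}}},"jaw":{"type":"number"}},"required":["series"]}

```bash
ls; mkdir -p pics
python3 - <<'E'
from bench import arm
import cv2
s=arm.read_state();print(s,arm.hold_point_z)
for n in ["scene","top","wrist"]:
    d=arm.get_image(n);cv2.imwrite(f"pics/{n}0.png",d["image"][:,:,::-1]);print(n,d["camera_matrix"],d["k1"],d["world_from_camera"].round(3))
E
```

```text
pics
{'clock': 0.0, 'joints': array([-1.03543424e+00,  3.85581218e-01,  6.60752064e-03, -5.08007164e-04,
       -1.19399856e+00, -2.58595717e-01]), 'joint_vel': array([-0.00051684,  0.00119506, -0.0019573 ,  0.00016483,  0.00075727,
       -0.00043976]), 'joint_efforts': array([-5.00163933e-04, -3.92288339e+01,  1.88402241e+01,  4.18626219e+00,
       -4.66760379e-03,  2.75322085e-07]), 'position': array([ 170.63357622, -600.64110224,  230.19819918]), 'ee_rot': array([-1.37849030e-01,  9.90452627e-01,  1.09463747e-03, -2.02921768e-04]), 'contact_force': array([-0.08275121,  0.35513572,  0.08476727]), 'wrist_torque': array([0.02697305, 0.01833873, 0.00281714]), 'gripper_width': 85.00519400728787} 18.700000000000003
scene [[516.54191313   0.         310.24120704]
 [  0.         516.54191313 197.58644057]
 [  0.           0.           1.        ]] -0.0704216805861306 [[-5.61000e-01  4.24000e-01 -7.11000e-01 -2.82251e+02]
 [-8.28000e-01 -2.63000e-01  4.96000e-01  5.73597e+02]
 [ 2.30000e-02  8.67000e-01  4.98000e-01  6.75061e+02]
 [ 0.00000e+00  0.00000e+00  0.00000e+00  1.00000e+00]]
top [[394.43519876   0.         319.21616284]
 [  0.         394.43519876 196.76294241]
 [  0.           0.           1.        ]] 0.019596394781132724 [[ 1.000000e-02  9.910000e-01 -1.310000e-01  3.992100e+02]
 [-1.000000e+00  1.100000e-02  1.000000e-02  4.337700e+01]
 [ 1.200000e-02  1.310000e-01  9.910000e-01  1.016032e+03]
 [ 0.000000e+00  0.000000e+00  0.000000e+00  1.000000e+00]]
wrist [[278.37575032   0.         316.59909567]
 [  0.         278.37575032 201.64350286]
 [  0.           0.           1.        ]] 0.003969928122583008 [[-2.73000e-01 -9.19000e-01 -2.84000e-01  9.84030e+01]
 [ 9.62000e-01 -2.60000e-01 -8.30000e-02 -6.21540e+02]
 [ 2.00000e-03 -2.96000e-01  9.55000e-01  3.72042e+02]
 [ 0.00000e+00  0.00000e+00  0.00000e+00  1.00000e+00]]
```

View pics/scene0.png

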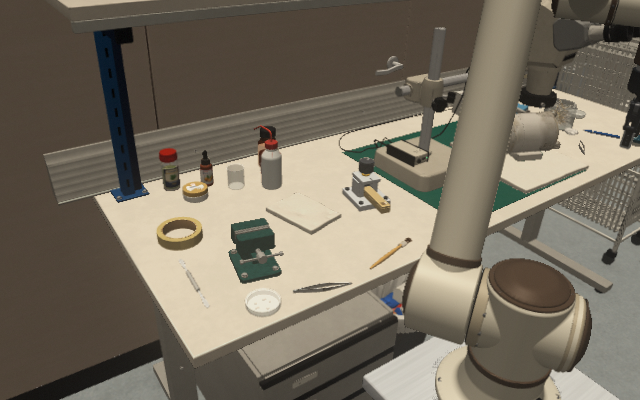

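View pics/top0.png

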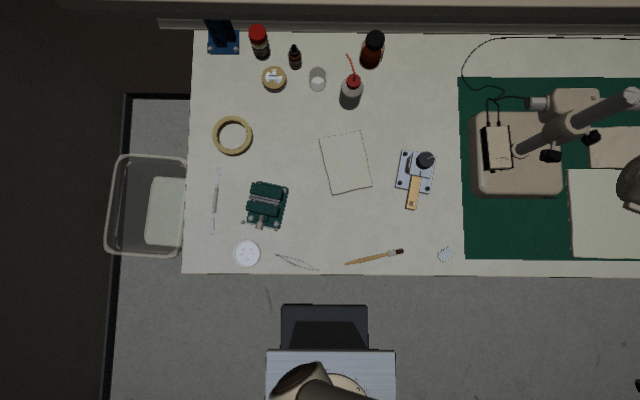

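The scene view shows the block near (367,190) with the bar pointing towards the front edge, and the pad near (303,211). In the top view the block is near (415,178), with the knob at (426,160), the bar end at (412,208) and the pad near (346,162). Next I'll zoom in and measure.

```bash
cat > h.py <<'E'
import numpy as np, cv2
from bench import arm
def und(d,uv):
    K=np.array(d["camera_matrix"]);k=d["k1"]
    uv=np.atleast_2d(np.array(uv,float))
    return cv2.undistortPoints(uv.reshape(-1,1,2),K,np.array([k,0,0,0,0.])).reshape(-1,2)
def ray(d,uv):
    n=und(d,uv);T=np.array(d["world_from_camera"])
    dirs=np.c_[n[:,0],-n[:,1],-np.ones(len(n))]@T[:3,:3].T
    return T[:3,3],dirs
def onz(d,uv,z):
    o,v=ray(d,uv);t=(z-o[2])/v[:,2]
    return o+t[:,None]*v
def proj(d,P):
    P=np.atleast_2d(np.array(P,float));T=np.array(d["world_from_camera"]);K=np.array(d["camera_matrix"])
    c=(P-T[:3,3])@T[:3,:3]
    n=np.c_[c[:,0]/-c[:,2],-c[:,1]/-c[:,2]];r2=(n**2).sum(1)
    n=n*(1+d["k1"]*r2)[:,None]
    return np.c_[n[:,0]*K[0,0]+K[0,2],n[:,1]*K[1,1]+K[1,2]]
def tri(d1,uv1,d2,uv2):
    o1,v1=ray(d1,uv1);o2,v2=ray(d2,uv2)
    v1=v1[0];v2=v2[0]
    A=np.c_[v1,-v2];t=np.linalg.lstsq(A,o2-o1,rcond=None)[0]
    p,q=o1+t[0]*v1,o2+t[1]*v2
    return (p+q)/2,np.linalg.norm(p-q)
def crop(d,name,x0,x1,y0,y1,f):
    im=d["image"][y0:y1,x0:x1,::-1]
    im=cv2.resize(im,None,fx=f,fy=f,interpolation=cv2.INTER_CUBIC);cv2.imwrite(f"pics/{name}.png",im)
E
python3 - <<'E'
from h import *
d=arm.get_image("top")
crop(d,"topz",310,450,120,220,5)
s=arm.get_image("scene")
crop(s,"scz",335,400,150,215,9)
print(onz(d,[[426,160]],105),onz(d,[[412,208]],36),onz(d,[[346,162]],14))
E
```

```text
[[ 609.67668801 -217.46603975  105.        ]] [[ 502.60327919 -199.06358018   36.        ]] [[622.99753358 -35.5748249   14.        ]]
```

View pics/topz.png

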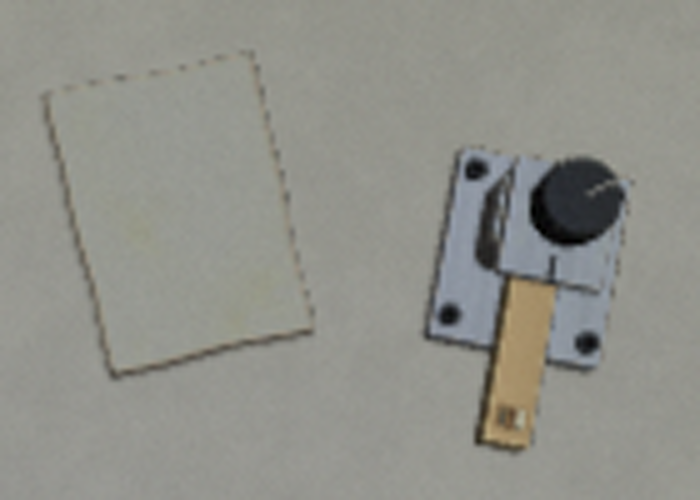

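View pics/scz.png

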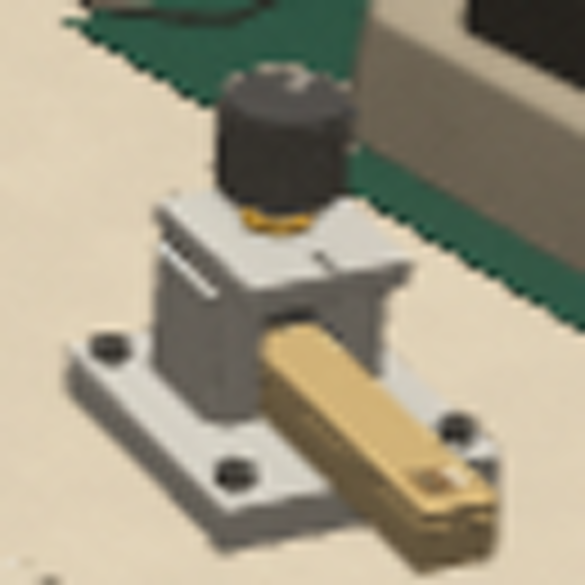

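View pics/wrist0.png

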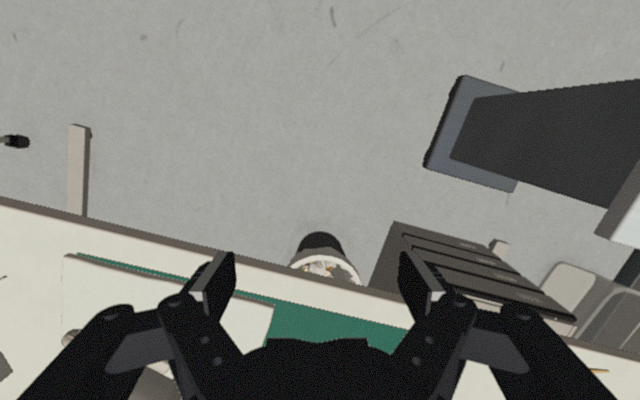

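Run:
```python
from h import *
d=arm.get_image("top")
f=lambda L:[[310+a/5,120+b/5] for a,b in L]
np.set_printoptions(precision=1,suppress=True)
print("base z16",onz(d,f([(430,335),(592,367),(460,150)]),16))
print("bar z36",onz(d,f([(480,440),(525,448),(508,280),(555,284)]),36))
print("idx z68",onz(d,f([(551,255),(551,278)]),68))
print("knobtop",onz(d,f([(580,193),(622,179)]),108))
print("pad",onz(d,f([(45,92),(252,52),(313,331),(113,376)]),14))
```

```text
base z16 [[ 558.5 -164.    16. ]
 [ 542.8 -246.9   16. ]
 [ 656.1 -181.1   16. ]]
bar z36 [[ 502.4 -184.    36. ]
 [ 498.7 -206.5   36. ]
 [ 583.9 -199.8   36. ]
 [ 582.1 -223.5   36. ]]
idx z68 [[ 590.5 -213.2   68. ]
 [ 579.1 -212.9   68. ]]
knobtop [[ 612.4 -216.7  108. ]
 [ 619.3 -236.7  108. ]]
pad [[ 685.    35.1   14. ]
 [ 708.   -73.3   14. ]
 [ 560.2 -104.2   14. ]
 [ 535.7   -1.3   14. ]]
```

The wrist view shows the open fingers at the bottom (tips near (215,270) and (420,270)), with free view above them, so image-up is tool +x. The screw axis comes out near (612,-217), with the block front facing about 170°. The mark needs about 120° clockwise, which fits the 2.0–2.5 rad given. I'll move in by way of (400,-200) to stay clear of the microscope.

Call:
step_arm(series=[[0.05,0.08,0.0,0,0,-0.03],[0.1,0.16,0.0,0,0,-0.06],[0.15,0.24,0.0,0,0,-0.1],[0.2,0.33,0.0,0,0,-0.13],[0.25,0.42,0.01,0,0,-0.16],[0.3,0.51,0.02,0,0,-0.2],[0.35,0.6,0.03,0,0,-0.23],[0.4,0.69,0.04,0,0,-0.26],[0.45,0.78,0.04,0,0,-0.287],[0.5,0.87,0.04,0,0,-0.287],[0.54,0.95,0.04,0,0,-0.287],[0.575,1.0,0.04,0,0,-0.287]])

```text
clock: 1.3
position: [401.4, -198.5, 247.8]
ee_rot: [0.086, 0.996, 0.0, 0.001]
contact_force: [0.4, 0.2, -0.4]
gripper_width: 85.6
```

Call:
step_arm(series=[[0.1,-0.01,0,0,0,0],[0.2,-0.02,0,0,0,0],[0.3,-0.03,0,0,0,0],[0.4,-0.04,0,0,0,0],[0.5,-0.05,0,0,0,0],[0.58,-0.06,0,0,0,0],[0.635,-0.06,0,0,0,0],[0.635,-0.06,0,0,0,0],[0.635,-0.06,0,0,0,0],[0.635,-0.06,0,0,0,0]])

```text
clock: 2.13
position: [654.2, -225.1, 247.0]
ee_rot: [0.087, 0.996, 0.0, -0.001]
contact_force: [-0.0, 0.6, 0.1]
gripper_width: 85.2
```

Run:
```python
from h import *
print(arm.read_state())
d=arm.get_image("wrist");cv2.imwrite("pics/w1.png",d["image"][:,:,::-1])
```

```text
{'clock': 2.1333, 'joints': array([-9.83981993e-02,  4.92780378e-01,  2.20109779e-01, -9.85796817e-05,
       -1.29921707e+00, -1.64645376e+00]), 'joint_vel': array([-0.00298638, -0.02830888, -0.01008373,  0.00160081,  0.00187672,
       -0.00070115]), 'joint_efforts': array([ 1.56247141e-01, -4.40179610e+01,  1.96038616e+01,  4.31293175e+00,
        2.04236439e-02, -5.42356815e-05]), 'position': array([ 654.17692471, -225.12671825,  246.98116685]), 'ee_rot': array([ 8.69311869e-02,  9.96214168e-01,  5.36773723e-05, -5.45097373e-04]), 'contact_force': array([-0.01980436,  0.60269629,  0.06852284]), 'wrist_torque': array([-0.01863096,  0.03717116,  0.03434416]), 'gripper_width': 85.24771417703613}
```

View pics/w1.png

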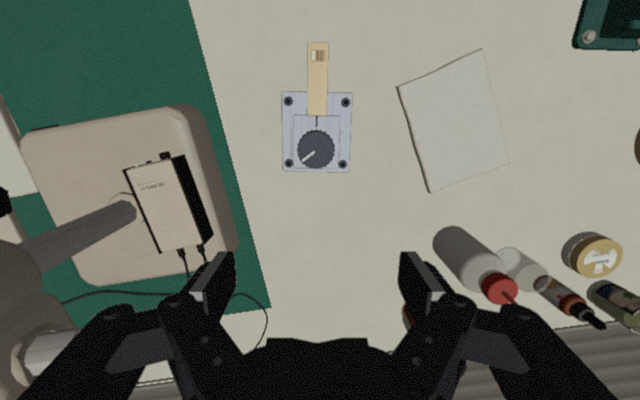

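The wrist view shows the block at (317,130), the knob at (315,149) with its white line pointing lower-left, the index line at (317,119), and the bar pointing up. I'll crop and measure.

Run:
```python
from h import *
d=arm.get_image("wrist")
crop(d,"w1z",270,370,30,180,4)
d=arm.get_image("top"); crop(d,"t1z",300,460,110,230,5)
```

```text
(no output)
```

View pics/w1z.png

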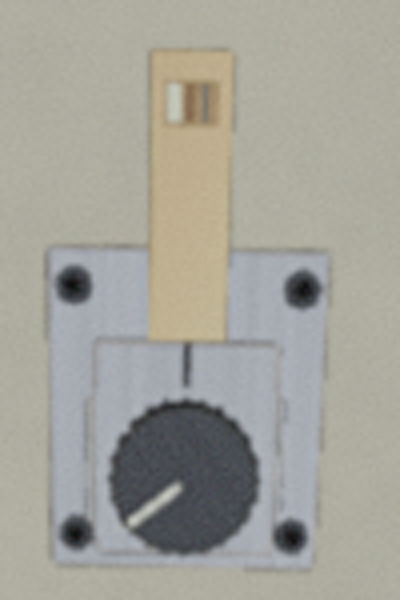

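Run:
```python
from h import *
np.set_printoptions(precision=1,suppress=True)
d=arm.get_image("wrist")
im=d["image"]
hsv=cv2.cvtColor(im,cv2.COLOR_RGB2HSV)
m=((hsv[...,2]<95)).astype(np.uint8);m[:125]=0;m[175:]=0;m[:,:292]=0;m[:,:][:,342:]=0
n,lab,st,c=cv2.connectedComponentsWithStats(m);i=1+np.argmax(st[1:,4]);print(st[i],c[i])
cs,_=cv2.findContours((lab==i).astype(np.uint8),cv2.RETR_EXTERNAL,cv2.CHAIN_APPROX_NONE)
(cx,cy),r=cv2.minEnclosingCircle(max(cs,key=len));print(cx,cy,r, cv2.fitEllipse(max(cs,key=len)))
f=lambda L:[[270+a/4-.375,30+b/4-.375] for a,b in L]
for z in(100,108):print("ctr",onz(d,[[cx,cy],[cx+r,cy],c[i]],z))
B=onz(d,f([(50,247),(328,250),(55,563),(313,568)]),16);print("base",B,np.linalg.norm(B[0]-B[1]),np.linalg.norm(B[0]-B[2]))
I=onz(d,f([(188,345),(186,385)]),68);print("idx",I)
M=onz(d,f([(183,485),(130,525)]),108);print("mark",M)
P=onz(d,f([(150,50),(234,52),(149,338),(227,338)]),36);print("bar",P)
v=M[1]-M[0];print(np.degrees(np.arctan2(v[1],v[0])))
for a,b in((0,1),(1,3),(0,2)):
  v=B[b]-B[a];print(np.degrees(np.arctan2(v[1],v[0])))
pad=onz(d,[(397,87),(482,49),(509,160),(431,192)],14);print(pad,pad.mean(0))
for a,b in((0,1),(1,2),(0,3),(3,2)):
  v=pad[b]-pad[a];print(np.degrees(np.arctan2(v[1],v[0])),np.linalg.norm(v))
```

```text
[ 298  130   37   38 1008] [316.2 148.2]
315.5 148.5 19.039531707763672 ((316.1725769042969, 148.1418914794922), (34.31731033325195, 36.933685302734375), 158.6922607421875)
ctr [[ 611.8 -218.8  100. ]
 [ 615.2 -199.5  100. ]
 [ 611.7 -218.1  100. ]]
ctr [[ 611.  -218.6  108. ]
 [ 614.3 -199.9  108. ]
 [ 610.8 -217.9  108. ]]
base [[ 544.3 -249.6   16. ]
 [ 560.3 -164.    16. ]
 [ 642.5 -268.9   16. ]
 [ 659.4 -182.8   16. ]] 87.02436000170376 100.04318311028003
idx [[ 580.5 -212.1   68. ]
 [ 590.9 -214.5   68. ]]
mark [[ 613.3 -219.2  108. ]
 [ 620.8 -234.2  108. ]]
bar [[ 500.5 -208.9   36. ]
 [ 505.1 -185.6   36. ]
 [ 576.6 -223.4   36. ]
 [ 580.7 -200.1   36. ]]
-63.25168306610265
79.41214891200121
-10.757855061775127
-11.158882832946123
[[ 564.2 -107.    14. ]
 [ 539.7   -2.4   14. ]
 [ 682.    33.5   14. ]
 [ 708.7  -72.3   14. ]] [623.6 -37.1  14. ]
103.20221468676921 107.40869426852534
14.162913824157359 146.77432378746218
13.486545754200629 148.58087823277148
104.16046008871638 109.14753025249736
```

Measured: axis ≈ (612, -218.5), mark direction ≈ -61°, index direction ≈ 169°, so about 2.25 rad clockwise is needed. The pad centre is ≈ (624,-37). I'll rotate the wrist counter-clockwise first, so that the turn ends in mid range, and come over the knob.

Call:
step_arm(series=[[-0.01,0.0,0,0,0,0.078],[-0.02,0.0,0,0,0,0.156],[-0.04,0.01,0,0,0,0.234],[-0.06,0.01,0,0,0,0.312],[-0.08,0.01,0,0,0,0.39],[-0.1,0.017,0,0,0,0.468],[-0.107,0.017,-0.04,0,0,0.546],[-0.107,0.017,-0.08,0,0,0.624],[-0.107,0.017,-0.12,0,0,0.702],[-0.107,0.017,-0.16,0,0,0.78],[-0.107,0.017,-0.2,0,0,0.858],[-0.107,0.017,-0.243,0,0,0.936]])

```text
clock: 3.33
position: [611.7, -218.5, 150.6]
ee_rot: [-0.606, 0.795, -0.001, 0.001]
contact_force: [0.3, 0.4, -0.4]
gripper_width: 85.2
```

Call:
step_arm(series=[[0,0,0,0,0,0.078],[0,0,0,0,0,0.156],[0,0,0,0,0,0.234],[0,0,0,0,0,0.312],[0,0,0,0,0,0.39],[0,0,0,0,0,0.468],[0,0,0,0,0,0.504],[0,0,0,0,0,0.504],[0,0,0,0,0,0.504],[0,0,0,0,0,0.504]])

```text
clock: 4.17
position: [611.8, -218.4, 150.6]
ee_rot: [0.864, -0.503, 0.0, -0.0]
contact_force: [0.2, 0.2, 0.8]
gripper_width: 85.4
```

Run:
```python
from h import *
s=arm.read_state();print(s["joints"].round(3),s["position"],s["contact_force"],s["wrist_torque"],s["clock"])
d=arm.get_image("wrist");cv2.imwrite("pics/w2.png",d["image"][:,:,::-1])
d=arm.get_image("scene");crop(d,"s2",300,460,80,220,5)
```

```text
[-0.094  0.487 -0.038  0.    -1.045  0.61 ] [ 611.8169801  -218.41135664  150.61548864] [0.22852203 0.1820816  0.8007682 ] [ 0.01119805  0.03022647 -0.0382776 ] 4.1667
```

View pics/w2.png

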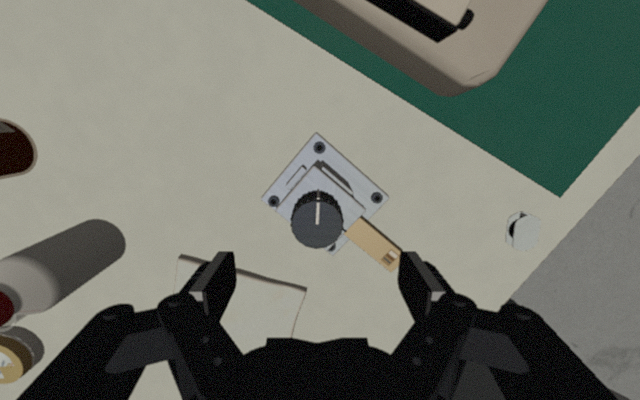

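View pics/s2.png

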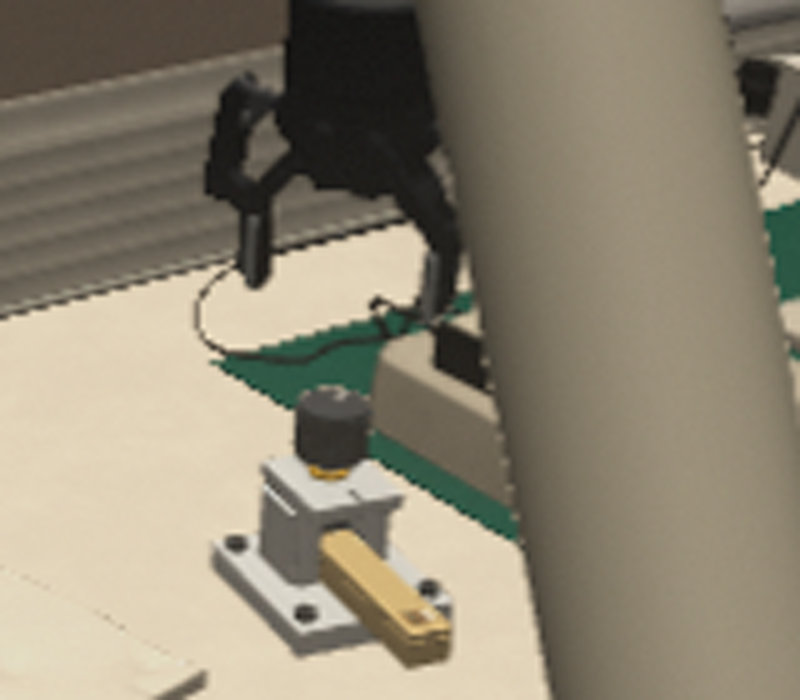

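The line points straight up the image at (317,215), so the tool is aligned with the mark and centred. I'll descend to z ≈ 78, let it settle, then read the force bias.

Call:
step_arm(series=[[0,0,-0.03,0,0,0],[0,0,-0.06,0,0,0],[0,0,-0.09,0,0,0],[0,0,-0.12,0,0,0],[0,0,-0.15,0,0,0],[0,0,-0.17,0,0,0],[0,0,-0.18,0,0,0],[0,0,-0.18,0,0,0],[0,0,-0.18,0,0,0]])

```text
clock: 5.02
position: [612.3, -218.5, 78.1]
ee_rot: [0.864, -0.503, 0.0, 0.0]
contact_force: [-0.7, 0.3, 0.4]
gripper_width: 85.5
```

Run:
```python
from h import *
s=arm.read_state();print(s["position"],s["contact_force"],s["wrist_torque"],s["clock"])
d=arm.get_image("wrist");c=onz(d,[[317,224]],108);print(c)
cv2.imwrite("pics/w3.png",d["image"][:,:,::-1])
d=arm.get_image("scene");crop(d,"s3",300,460,80,220,5)
```

```text
[ 612.27135167 -218.48749646   78.10937889] [-0.72277756  0.25346908  0.43222233] [ 0.03237747 -0.00133023  0.03068056] 5.0167
[[ 627.6760634  -245.25366041  108.        ]]
```

View pics/w3.png

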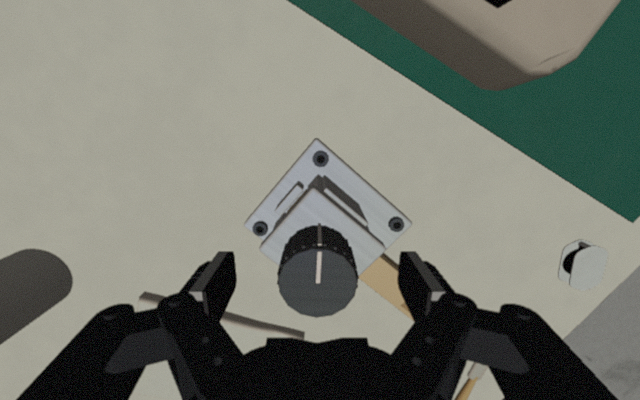

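View pics/s3.png

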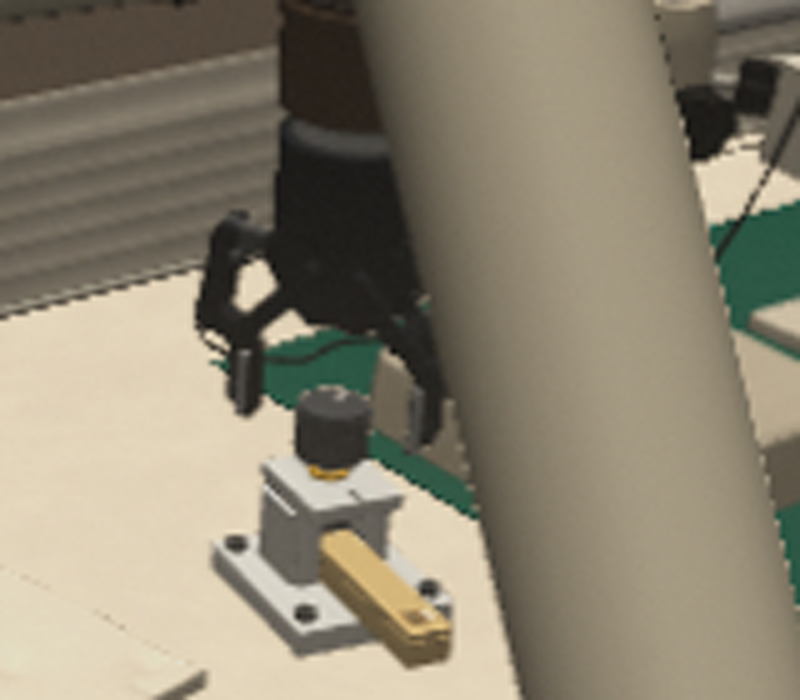

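The knob sits centred between the jaws (top face at (318,280)), with the fingertips about level with its middle. I'll check the centring, then close.

Run:
```python
from h import *
d=arm.get_image("wrist");print(onz(d,[[318,279],[278,279],[357,279],[318,318]],108))
```

```text
[[ 613.91926976 -221.46523783  108.        ]
 [ 630.02045439 -212.29984348  108.        ]
 [ 598.2311222  -230.40294846  108.        ]
 [ 603.1838121  -202.63857977  108.        ]]
```

Call:
step_arm(series=[[0,0,0,0,0,0],[0,0,0,0,0,0],[0,0,0,0,0,0],[0,0,0,0,0,0],[0,0,0,0,0,0],[0,0,0,0,0,0],[0,0,0,0,0,0],[0,0,0,0,0,0]], jaw=-1)

```text
clock: 5.83
position: [611.9, -218.5, 78.3]
ee_rot: [0.864, -0.503, 0.0, 0.0]
contact_force: [-1.2, 0.3, 2.0]
gripper_width: 36.2
```

Call:
step_arm(series=[[0,0,0,0,0,-0.03],[0,0,0,0,0,-0.06],[0,0,0,0,0,-0.09],[0,0,0,0,0,-0.09]])

```text
clock: 6.17
position: [612.0, -218.5, 78.7]
ee_rot: [0.827, -0.562, 0.0, 0.0]
contact_force: [-1.4, -0.3, 3.3]
gripper_width: 36.5
```

```bash
cat > st.py <<'E'
from h import *
np.set_printoptions(precision=3,suppress=True)
s=arm.read_state();q=s["ee_rot"]
print("yaw",np.degrees(2*np.arctan2(q[1],q[0])),s["position"],s["contact_force"],s["wrist_torque"],s["clock"],s["gripper_width"],s["joints"])
E
python3 st.py
```

```text
yaw -68.45760335666228 [ 612.023 -218.451   78.659] [-1.361 -0.274  3.317] [0.006 0.518 0.13 ] 6.1667 36.51977120135909 [-0.094  0.56  -0.113  0.001 -0.898  0.47 ]
```

Call:
step_arm(series=[[0,0,0.001,0,0,-0.045],[0,0,0.002,0,0,-0.09],[0,0,0.003,0,0,-0.135],[0,0,0.004,0,0,-0.18],[0,0,0.004,0,0,-0.18]])

```text
clock: 6.58
position: [612.1, -218.4, 80.0]
ee_rot: [0.739, -0.673, 0.0, -0.0]
contact_force: [-1.3, -0.0, 2.9]
gripper_width: 36.6
```

```bash
python3 st.py
python3 - <<'E'
from h import *
d=arm.get_image("wrist");cv2.imwrite("pics/w4.png",d["image"][:,:,::-1])
E
```

```text
yaw -84.65009336945153 [ 612.114 -218.416   80.034] [-1.306 -0.012  2.864] [-0.013  0.407  0.043] 6.5833 36.611505700825546 [-0.094  0.558 -0.112  0.    -0.9    0.187]
```

View pics/w4.png

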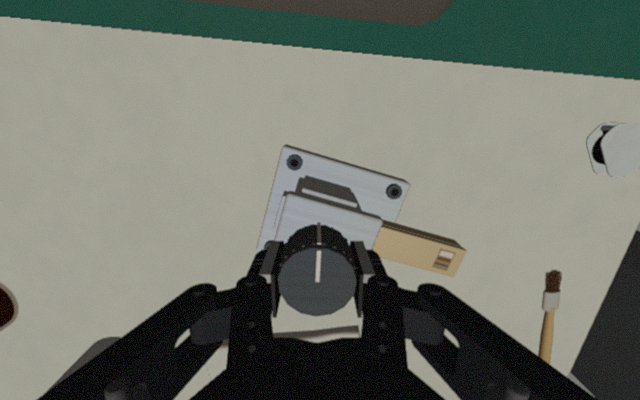

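The white line stays at column 318, so the knob turns with the gripper. The lead is about 4.5 mm/rad and the axial force is small, so I'll continue.

Call:
step_arm(series=[[0,0,0.001,0,0,-0.045],[0,0,0.0018,0,0,-0.09],[0,0,0.0027,0,0,-0.135],[0,0,0.0036,0,0,-0.18],[0,0,0.0044,0,0,-0.225],[0,0,0.0052,0,0,-0.27],[0,0,0.006,0,0,-0.315],[0,0,0.0068,0,0,-0.36],[0,0,0.0068,0,0,-0.36]])

```text
clock: 7.38
position: [612.4, -218.4, 82.7]
ee_rot: [-0.523, 0.853, -0.0, 0.0]
contact_force: [-0.9, -0.3, 3.5]
gripper_width: 36.2
```

```bash
python3 st.py
```

```text
yaw 243.00763552875986 [ 612.368 -218.449   82.676] [-0.888 -0.262  3.454] [-0.045  0.185  0.009] 7.3833 36.16173924537597 [-0.094  0.556 -0.109  0.    -0.905 -0.377]
```

Call:
step_arm(series=[[0,0,0.0011,0,0,-0.045],[0,0,0.0021,0,0,-0.09],[0,0,0.003,0,0,-0.135],[0,0,0.0039,0,0,-0.18],[0,0,0.0048,0,0,-0.225],[0,0,0.0057,0,0,-0.27],[0,0,0.0066,0,0,-0.315],[0,0,0.0075,0,0,-0.36],[0,0,0.0084,0,0,-0.405],[0,0,0.0093,0,0,-0.45],[0,0,0.0093,0,0,-0.45]])

```text
clock: 8.3
position: [612.5, -218.7, 86.1]
ee_rot: [-0.196, 0.981, -0.0, 0.001]
contact_force: [0.6, -0.9, 1.7]
gripper_width: 36.7
```

```bash
python3 st.py
python3 - <<'E'
from h import *
d=arm.get_image("wrist");cv2.imwrite("pics/w5.png",d["image"][:,:,::-1])
E
```

```text
yaw 202.54920815839782 [ 612.544 -218.672   86.104] [ 0.608 -0.866  1.654] [-0.437 -0.151 -0.002] 8.3 36.73234947250416 [-0.094  0.552 -0.106  0.    -0.912 -1.083]
```

View pics/w5.png

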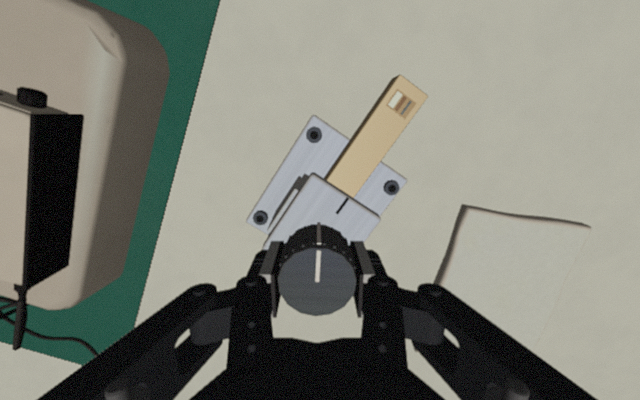

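The line is still at column 318, and the index line at (343,205) has about 33° to go.

Call:
step_arm(series=[[0,0,0.0009,0,0,-0.045],[0,0,0.0018,0,0,-0.09],[0,0,0.0027,0,0,-0.135],[0,0,0.0036,0,0,-0.18],[0,0,0.0045,0,0,-0.225],[0,0,0.0054,0,0,-0.27],[0,0,0.0063,0,0,-0.315],[0,0,0.0071,0,0,-0.36],[0,0,0.0071,0,0,-0.36],[0,0,0.0071,0,0,-0.36]])

```text
clock: 9.18
position: [612.5, -218.9, 88.9]
ee_rot: [0.085, 0.996, -0.0, 0.001]
contact_force: [1.8, -3.1, 0.4]
gripper_width: 36.5
```

```bash
python3 st.py
python3 - <<'E'
from h import *
d=arm.get_image("wrist");cv2.imwrite("pics/w6.png",d["image"][:,:,::-1]);crop(d,"w6z",260,380,120,330,3)
E
```

```text
yaw 170.22247584366005 [ 612.515 -218.852   88.89 ] [ 1.778 -3.108  0.436] [-0.955 -0.487  0.018] 9.1833 36.477803001540465 [-0.095  0.549 -0.103  0.    -0.918 -1.647]
```

View pics/w6z.png

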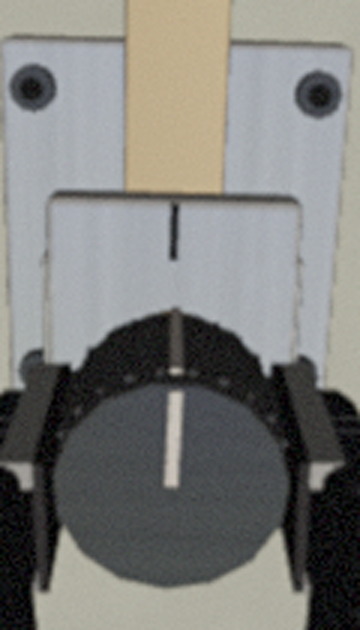

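Run:
```python
from h import *
d=arm.get_image("wrist")
f=lambda L:[[260+a/3-.33,120+b/3-.33] for a,b in L]
for nm,L,z in(("mark",[(170.5,487),(176,393)],117),("idx",[(173,258),(175,206)],68)):
    P=onz(d,f(L),z);v=P[1]-P[0];print(nm,P,np.degrees(np.arctan2(v[1],v[0])),np.linalg.norm(v))
```

```text
mark [[ 611.91434087 -218.67099167  117.        ]
 [ 596.01376231 -215.07065358  117.        ]] 167.24175798534685 16.30309274305091
idx [[ 590.67422506 -214.48501463   68.        ]
 [ 579.91589245 -212.22012363   68.        ]] 168.11144966400437 10.99415534568877
```

The mark is at 167.2° and the index at 168.1–169°, so they're lined up. I'll open and rise.

Call:
step_arm(series=[[0,0,0,0,0,0],[0,0,0,0,0,0],[0,0,0,0,0,0],[0,0,0,0,0,0],[0,0,0,0,0,0],[0,0,0.03,0,0,0],[0,0,0.08,0,0,0],[0,0,0.14,0,0,0],[0,0,0.2,0,0,0],[0,0,0.25,0,0,0],[0,0,0.25,0,0,0]], jaw=1)

```text
clock: 10.2
position: [614.7, -219.2, 195.8]
ee_rot: [0.086, 0.996, -0.001, 0.005]
contact_force: [0.8, -0.2, 1.0]
gripper_width: 85.1
```

```bash
python3 st.py
python3 - <<'E'
from h import *
d=arm.get_image("wrist");crop(d,"w7z",260,380,40,280,3)
E
```

```text
yaw 170.09581896425914 [ 614.683 -219.162  195.785] [ 0.845 -0.163  0.958] [-0.043 -0.107 -0.008] 10.2 85.07322466693805 [-0.094  0.45   0.02   0.002 -1.13  -1.65 ]
```

View pics/w7z.png

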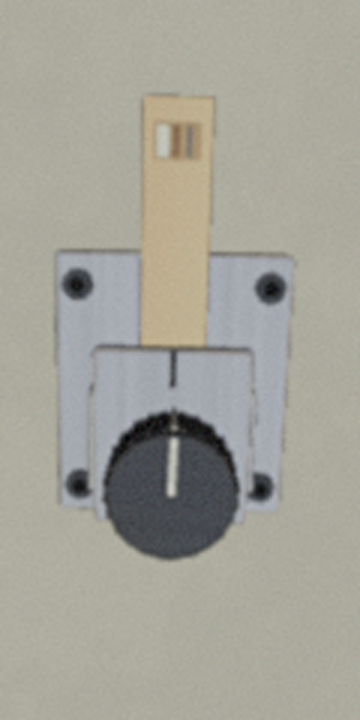

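The knob line stays on the index at column 173 of the crop, and the bar is unmoved. I'll go over the protruding bar end, about 20 mm from its tip at ≈ (522,-201).

Call:
step_arm(series=[[-0.06,0.011,0,0,0,-0.011],[-0.12,0.022,0,0,0,-0.011],[-0.18,0.034,0,0,0,-0.011],[-0.225,0.043,-0.05,0,0,-0.011],[-0.225,0.043,-0.12,0,0,-0.011],[-0.225,0.043,-0.2,0,0,-0.011],[-0.225,0.043,-0.26,0,0,-0.011],[-0.225,0.043,-0.3,0,0,-0.011],[-0.225,0.043,-0.3,0,0,-0.011],[-0.225,0.043,-0.3,0,0,-0.011]])

```text
clock: 11.08
position: [521.3, -201.2, 68.3]
ee_rot: [0.095, 0.995, -0.0, -0.001]
contact_force: [0.3, 0.4, 0.6]
gripper_width: 85.3
```

```bash
python3 st.py
python3 - <<'E'
from h import *
d=arm.get_image("wrist");cv2.imwrite("pics/w8.png",d["image"][:,:,::-1])
E
```

```text
yaw 169.05275015638605 [ 521.348 -201.152   68.252] [0.336 0.402 0.575] [ 0.018 -0.061  0.01 ] 11.0833 85.3370533227881 [-0.078  0.447 -0.359  0.    -0.768 -1.684]
```

View pics/w8.png

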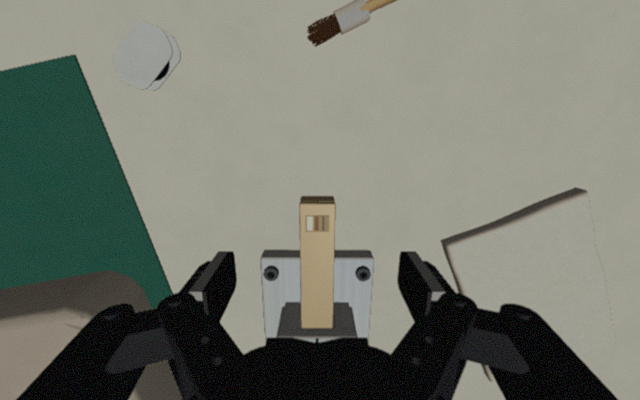

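The bar is centred at column 317 between the jaws and parallel to them. I'll descend.

Call:
step_arm(series=[[0,0,-0.03,0,0,0],[0,0,-0.06,0,0,0],[0,0,-0.09,0,0,0],[0,0,-0.12,0,0,0],[0,0,-0.14,0,0,0],[0,0,-0.146,0,0,0],[0,0,-0.146,0,0,0],[0,0,-0.146,0,0,0]])

```text
clock: 11.8
position: [522.8, -201.3, 11.5]
ee_rot: [0.095, 0.995, -0.0, 0.001]
contact_force: [-0.9, 0.1, 0.7]
gripper_width: 85.3
```

Call:
step_arm(series=[[0,0,0,0,0,0],[0,0,0,0,0,0],[0,0,0,0,0,0],[0,0,0,0,0,0],[0,0,0,0,0,0],[0,0,0,0,0,0],[0,0,0,0,0,0],[0,0,0,0,0,0],[0,0,0,0,0,0],[0,0,0,0,0,0]], jaw=-1)

```text
clock: 12.63
position: [522.1, -201.2, 10.9]
ee_rot: [0.095, 0.995, -0.0, 0.0]
contact_force: [-2.4, 0.8, 5.6]
gripper_width: 23.0
```

```bash
python3 st.py
python3 - <<'E'
from h import *
d=arm.get_image("wrist");cv2.imwrite("pics/w9.png",d["image"][:,:,::-1])
d=arm.get_image("scene");crop(d,"s9",300,460,80,220,5)
E
```

```text
yaw 169.0474263171394 [ 522.095 -201.207   10.893] [-2.364  0.817  5.585] [ 0.117  0.323 -0.011] 12.6333 22.964261605845227 [-0.078  0.53  -0.405  0.    -0.636 -1.684]
```

View pics/w9.png

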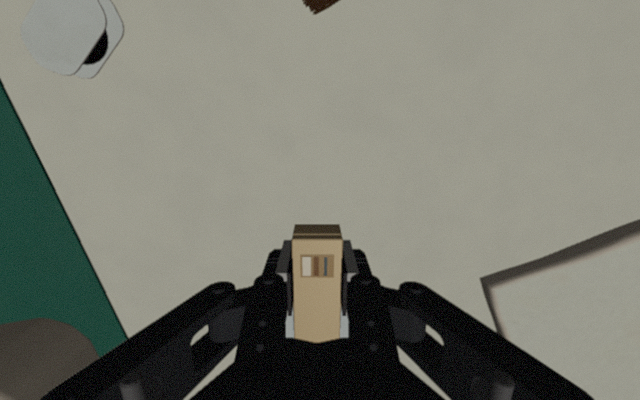

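View pics/s9.png

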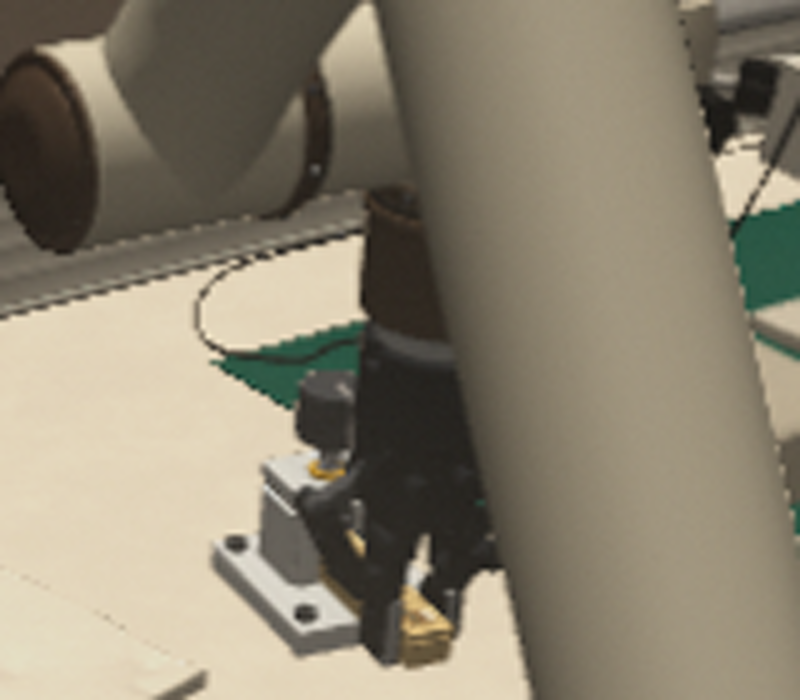

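The bar is gripped (opening 23 mm). An upward force of 5.6 N means the bar is being pressed lightly onto the plate, so I'll ease up 0.6 mm and begin drawing along the block's -x.

Call:
step_arm(series=[[0,0,0.0015,0,0,0],[0,0,0.0015,0,0,0],[-0.006,0.0012,0.0015,0,0,0],[-0.0125,0.0024,0.0015,0,0,0],[-0.025,0.0048,0.0015,0,0,0],[-0.0375,0.0072,0.0015,0,0,0],[-0.0375,0.0072,0.0015,0,0,0]])

```text
clock: 13.32
position: [505.4, -198.1, 11.1]
ee_rot: [0.096, 0.995, 0.0, -0.001]
contact_force: [-1.3, 0.6, 0.3]
gripper_width: 22.7
```

Call:
step_arm(series=[[-0.02,0.0038,0,0,0,0],[-0.04,0.0076,0,0,0,0],[-0.06,0.0115,0,0,0,0],[-0.08,0.0153,0,0,0,0],[-0.1,0.0191,0,0,0,0],[-0.12,0.0229,0,0,0,0],[-0.14,0.0268,0,0,0,0],[-0.16,0.0306,0,0,0,0],[-0.18,0.0344,0,0,0,0],[-0.2,0.0382,0,0,0,0],[-0.2,0.0382,0,0,0,0],[-0.2,0.0382,0,0,0,0]])

```text
clock: 14.32
position: [426.8, -183.0, 11.3]
ee_rot: [0.095, 0.995, -0.0, 0.0]
contact_force: [-0.4, -0.4, -1.2]
gripper_width: 23.0
```

```bash
python3 st.py
python3 - <<'E'
from h import *
d=arm.get_image("wrist");cv2.imwrite("pics/w10.png",d["image"][:,:,::-1])
d=arm.get_image("top");crop(d,"t10",320,460,120,260,5)
E
```

```text
yaw 169.0555183864381 [ 426.762 -182.999   11.315] [-0.441 -0.414 -1.222] [-0.023  0.007 -0.025] 14.3167 22.96691708512883 [-0.054  0.418 -0.641  0.    -0.511 -1.708]
```

View pics/t10.png

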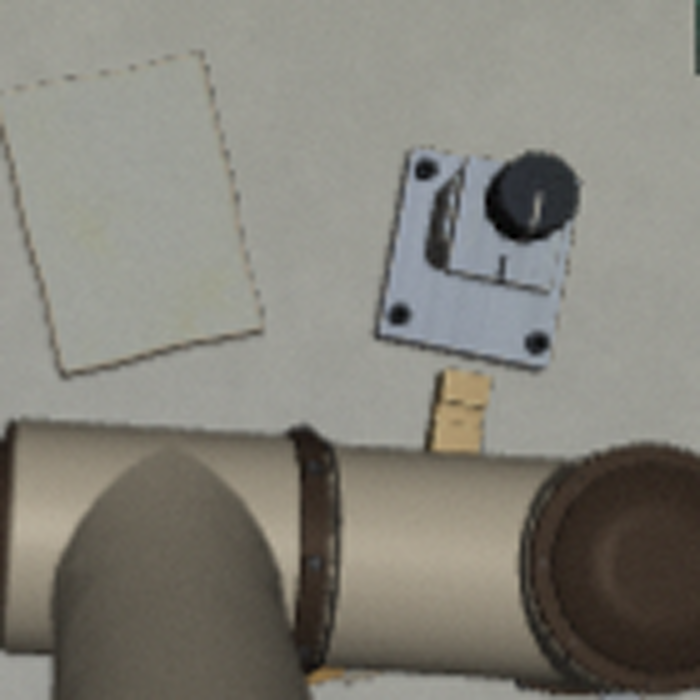

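View pics/w10.png

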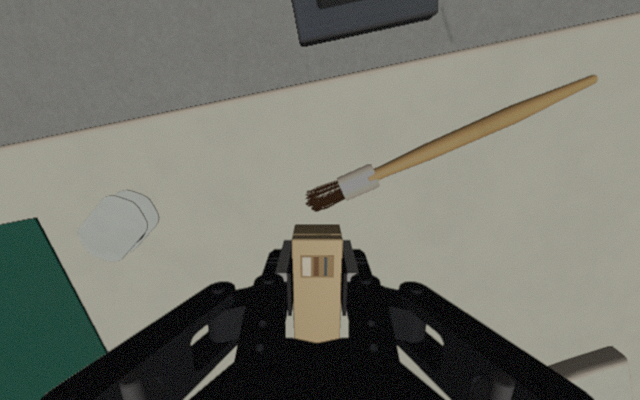

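In the top view the bar's grooved end at (463,390) in the crop is past the base plate, so it's fully out, and the knob is undisturbed. Next I lift 80 mm, then carry it to the pad with a 24° turn.

Call:
step_arm(series=[[0,0,0.03,0,0,0],[0,0,0.07,0,0,0],[0,0,0.12,0,0,0],[0,0,0.16,0,0,0],[0,0,0.19,0,0,0],[0,0,0.2,0,0,0],[0,0,0.2,0,0,0]])

```text
clock: 15.0
position: [428.1, -183.1, 92.1]
ee_rot: [0.095, 0.995, 0.0, 0.001]
contact_force: [0.3, 0.1, -0.7]
gripper_width: 22.8
```

Call:
step_arm(series=[[0.01,0.03,0,0,0,0.02],[0.03,0.07,0,0,0,0.05],[0.06,0.12,0,0,0,0.09],[0.1,0.17,0,0,0,0.13],[0.15,0.22,0,0,0,0.17],[0.21,0.27,0,0,0,0.21],[0.27,0.31,0,0,0,0.24],[0.33,0.33,0,0,0,0.26],[0.36,0.339,0,0,0,0.27],[0.376,0.339,0,0,0,0.27],[0.376,0.339,0,0,0,0.27],[0.376,0.339,0,0,0,0.27]])

```text
clock: 16.0
position: [576.2, -47.8, 89.9]
ee_rot: [-0.116, 0.993, 0.0, -0.002]
contact_force: [-0.6, 0.2, -1.5]
gripper_width: 22.8
```

```bash
python3 st.py
python3 - <<'E'
from h import *
d=arm.get_image("wrist");cv2.imwrite("pics/w11.png",d["image"][:,:,::-1])
d=arm.get_image("top");crop(d,"t11",300,440,100,220,5)
d=arm.get_image("scene");crop(d,"s11",240,400,120,240,5)
E
```

```text
yaw 193.26844178713893 [576.179 -47.82   89.909] [-0.556  0.193 -1.477] [-0.03   0.084 -0.034] 16.0 22.76886617809012 [ 0.197  0.446 -0.289 -0.001 -0.839 -1.536]
```

View pics/t11.png

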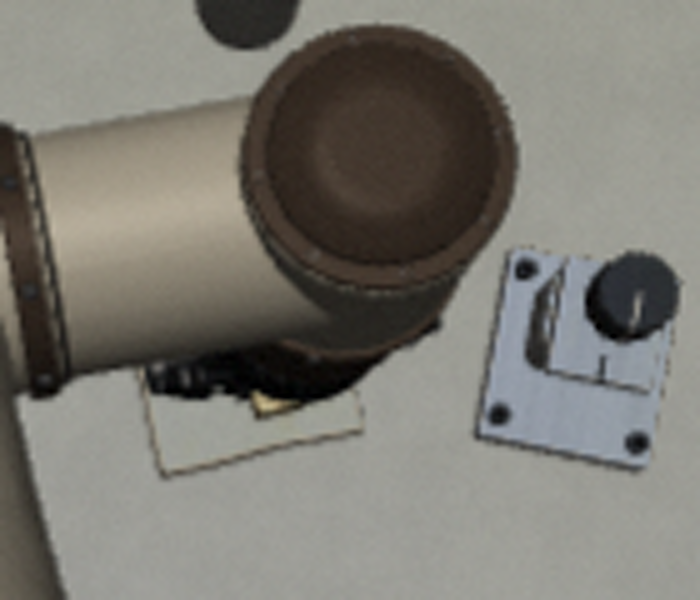

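View pics/s11.png

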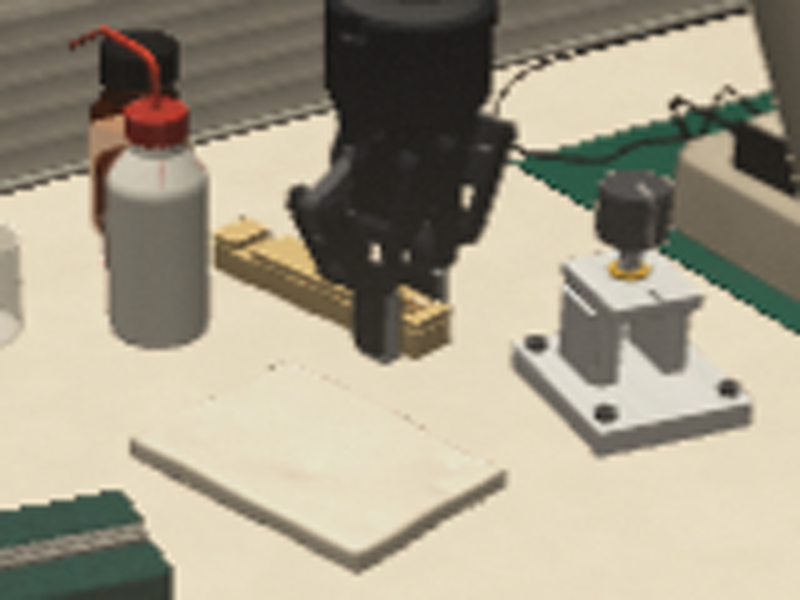

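View pics/w11.png

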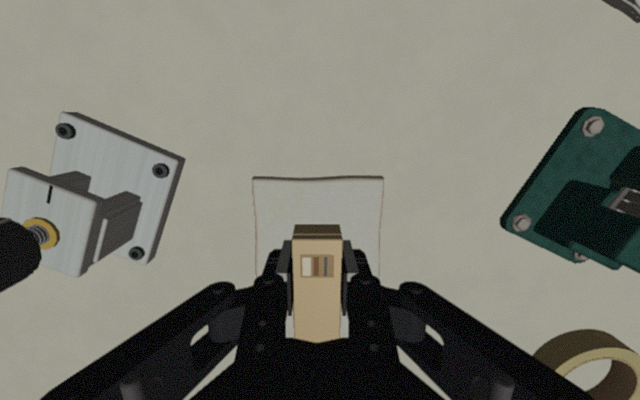

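The pad edges at columns 253 and 383 sit symmetrically about the bar at 317. I'll descend to just above the pad, then feel for contact.

Call:
step_arm(series=[[0,0,-0.04,0,0,0],[0,0,-0.08,0,0,0],[0,0,-0.12,0,0,0],[0,0,-0.15,0,0,0],[0,0,-0.17,0,0,0],[0,0,-0.185,0,0,0],[0,0,-0.19,0,0,0],[0,0,-0.19,0,0,0],[0,0,-0.19,0,0,0]])

```text
clock: 16.9
position: [578.0, -47.4, 15.9]
ee_rot: [-0.116, 0.993, -0.0, 0.001]
contact_force: [0.9, 0.3, -1.9]
gripper_width: 22.9
```

Call:
step_arm(series=[[0,0,-0.001,0,0,0],[0,0,-0.002,0,0,0],[0,0,-0.003,0,0,0],[0,0,-0.004,0,0,0],[0,0,-0.004,0,0,0]])

```text
clock: 17.32
position: [577.9, -47.3, 14.8]
ee_rot: [-0.116, 0.993, -0.0, 0.001]
contact_force: [-1.7, -0.2, 4.1]
gripper_width: 22.9
```

```bash
python3 st.py
python3 - <<'E'
from h import *
d=arm.get_image("scene");crop(d,"s12",240,400,120,240,5)
E
```

```text
yaw 193.36301628822514 [577.851 -47.329  14.751] [-1.689 -0.203  4.136] [ 0.171  0.557 -0.006] 17.3167 22.90651056579285 [ 0.198  0.548 -0.351  0.    -0.67  -1.536]
```

View pics/s12.png

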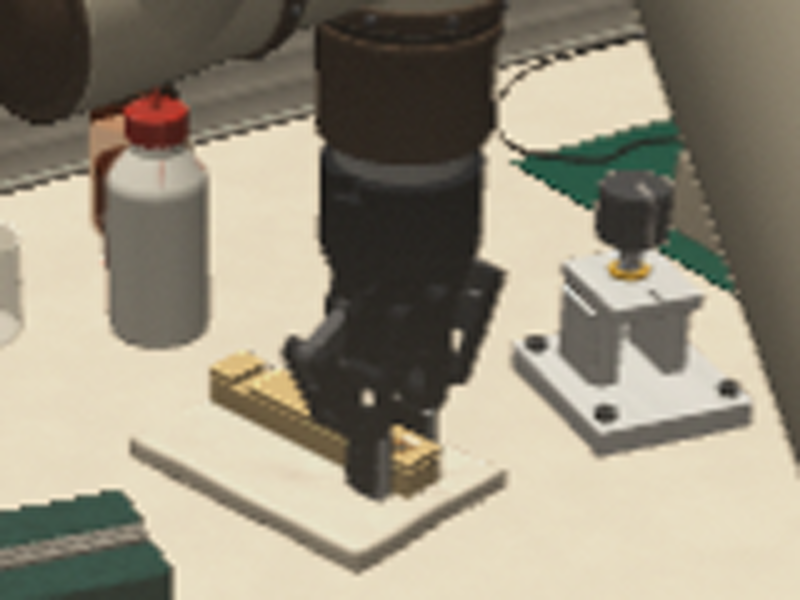

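Contact came at TCP z ≈ 14.8, so it's the fingertips touching the pad, about 5 mm below the bar's underside. I won't let the bar drop that far. I'll move back 57 mm so the gripped end overhangs the pad while the centre of mass stays on it. Then I'll set the bar down, regrip higher, and carry it forward.

Call:
step_arm(series=[[0,0,0.02,0,0,0],[0,0,0.05,0,0,0],[-0.03,-0.007,0.05,0,0,0],[-0.07,-0.016,0.05,0,0,0],[-0.11,-0.026,0.05,0,0,0],[-0.139,-0.033,0.05,0,0,0],[-0.139,-0.033,0.03,0,0,0],[-0.139,-0.033,0.01,0,0,0],[-0.139,-0.033,-0.002,0,0,0],[-0.139,-0.033,-0.005,0,0,0],[-0.139,-0.033,-0.008,0,0,0],[-0.139,-0.033,-0.008,0,0,0]])

```text
clock: 18.37
position: [522.3, -60.5, 9.9]
ee_rot: [-0.116, 0.993, -0.0, -0.0]
contact_force: [-0.6, -0.4, -1.1]
gripper_width: 22.8
```

```bash
python3 st.py
python3 - <<'E'
from h import *
d=arm.get_image("scene");crop(d,"s13",240,400,120,240,5)
E
```

```text
yaw 193.35265542939422 [522.258 -60.508   9.899] [-0.638 -0.35  -1.104] [-0.085  0.087 -0.006] 18.3667 22.782633302042726 [ 0.194  0.492 -0.49   0.    -0.589 -1.531]
```

View pics/s13.png

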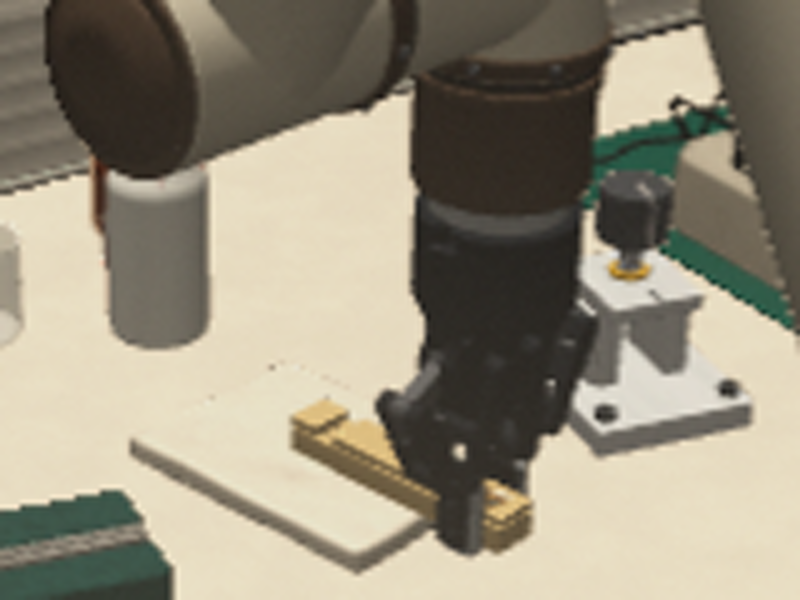

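Call:
step_arm(series=[[0,0,-0.001,0,0,0],[0,0,-0.002,0,0,0],[0,0,-0.003,0,0,0],[0,0,-0.003,0,0,0],[0,0,-0.003,0,0,0]])

```text
clock: 18.83
position: [522.0, -60.6, 9.5]
ee_rot: [-0.116, 0.993, -0.0, 0.0]
contact_force: [0.1, 1.2, -0.4]
gripper_width: 23.0
```

Call:
step_arm(series=[[0,0,-0.001,0,0,0],[0,0,-0.002,0,0,0],[0,0,-0.003,0,0,0],[0,0,-0.003,0,0,0],[0,0,-0.003,0,0,0]])

```text
clock: 19.25
position: [522.0, -60.6, 9.2]
ee_rot: [-0.116, 0.993, -0.0, 0.0]
contact_force: [-4.1, 1.1, 8.1]
gripper_width: 23.0
```

```bash
python3 st.py
```

```text
yaw 193.37087286871403 [522.003 -60.6     9.231] [-4.097  1.119  8.11 ] [0.219 0.736 0.064] 19.25 23.045600293056246 [ 0.194  0.492 -0.493  0.    -0.585 -1.531]
```

Contact is felt at z ≈ 9.2, where the bar's underside should be at 14, so it agrees. I'll open, rise about 7 mm, and check that the bar rests stably.

Call:
step_arm(series=[[0,0,0,0,0,0],[0,0,0,0,0,0],[0,0,0,0,0,0],[0,0,0,0,0,0],[0,0,0.005,0,0,0],[0,0,0.01,0,0,0],[0,0,0.015,0,0,0],[0,0,0.019,0,0,0],[0,0,0.019,0,0,0],[0,0,0.019,0,0,0]], jaw=0.2)

```text
clock: 20.08
position: [521.9, -60.6, 15.8]
ee_rot: [-0.116, 0.993, 0.0, 0.0]
contact_force: [0.4, 0.2, -1.5]
gripper_width: 51.2
```

```bash
python3 st.py
python3 - <<'E'
from h import *
d=arm.get_image("scene");crop(d,"s14",240,400,120,240,5)
d=arm.get_image("wrist");cv2.imwrite("pics/w14.png",d["image"][:,:,::-1])
E
```

```text
yaw 193.33516514486413 [521.911 -60.619  15.753] [ 0.431  0.243 -1.469] [ 0.016  0.01  -0.026] 20.0833 51.21391642592331 [ 0.193  0.482 -0.488 -0.    -0.601 -1.531]
```

View pics/s14.png

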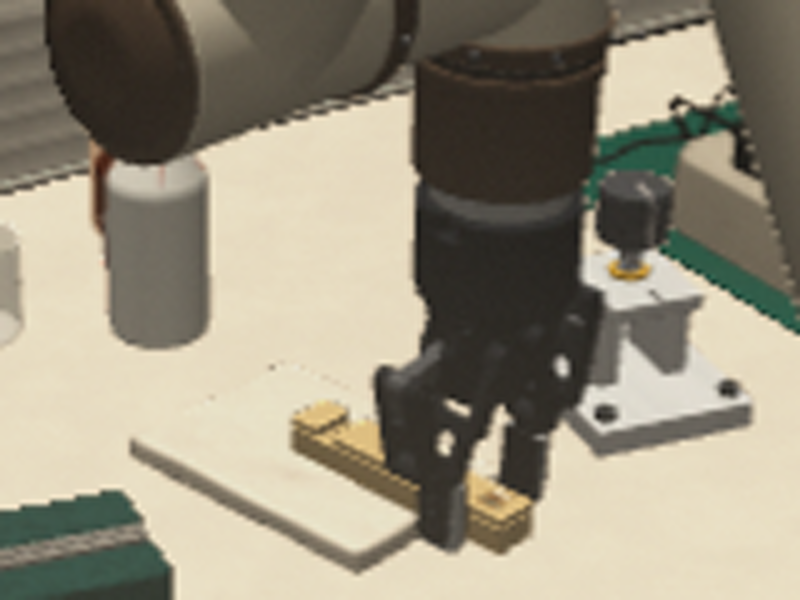

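View pics/w14.png

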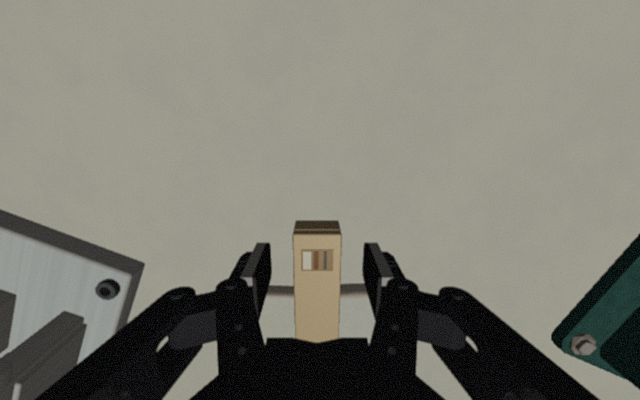

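The bar rests flat on the pad with its front end overhanging. I'll regrip it.

Call:
step_arm(series=[[0,0,0,0,0,0],[0,0,0,0,0,0],[0,0,0,0,0,0],[0,0,0,0,0,0],[0,0,0,0,0,0],[0,0,0,0,0,0]], jaw=-1)

```text
clock: 20.68
position: [521.8, -60.7, 15.7]
ee_rot: [-0.116, 0.993, -0.0, -0.0]
contact_force: [-0.8, -0.8, 2.8]
gripper_width: 22.8
```

```bash
python3 st.py
```

```text
yaw 193.33611475114327 [521.758 -60.676  15.704] [-0.815 -0.835  2.836] [-0.078  0.221 -0.003] 20.6833 22.756594189689938 [ 0.193  0.482 -0.488  0.    -0.601 -1.531]
```

Call:
step_arm(series=[[0,0,0.015,0,0,0],[0,0,0.04,0,0,0],[0,0,0.05,0,0,0],[0.03,0.007,0.05,0,0,0],[0.07,0.016,0.05,0,0,0],[0.11,0.026,0.05,0,0,0],[0.139,0.033,0.05,0,0,0],[0.139,0.033,0.05,0,0,0],[0.139,0.033,0.035,0,0,0],[0.139,0.033,0.02,0,0,0],[0.139,0.033,0.01,0,0,0],[0.139,0.033,0.01,0,0,0]])

```text
clock: 21.68
position: [575.6, -47.8, 18.2]
ee_rot: [-0.116, 0.993, 0.0, -0.002]
contact_force: [0.0, 0.6, -1.5]
gripper_width: 22.6
```

```bash
python3 st.py
python3 - <<'E'
from h import *
d=arm.get_image("scene");crop(d,"s15",240,400,120,240,5)
E
```

```text
yaw 193.30743103160228 [575.555 -47.769  18.18 ] [ 0.035  0.555 -1.451] [0.024 0.033 0.036] 21.6833 22.580038858853953 [ 0.197  0.542 -0.35  -0.001 -0.682 -1.535]
```

View pics/s15.png

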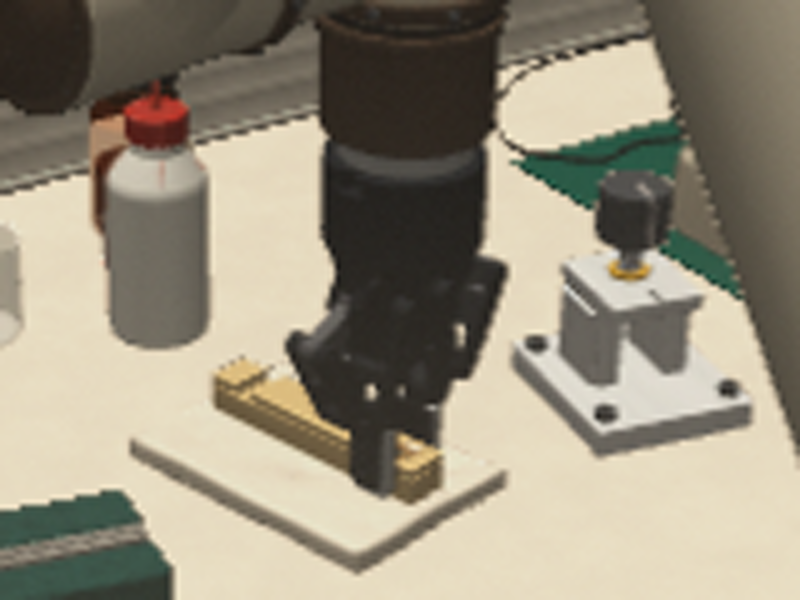

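Call:
step_arm(series=[[0,0,-0.002,0,0,0],[0,0,-0.004,0,0,0],[0,0,-0.006,0,0,0],[0,0,-0.008,0,0,0],[0,0,-0.008,0,0,0],[0,0,-0.008,0,0,0]])

```text
clock: 22.23
position: [577.4, -47.4, 16.4]
ee_rot: [-0.116, 0.993, 0.0, 0.0]
contact_force: [-0.0, -0.9, -0.9]
gripper_width: 22.4
```

```bash
python3 st.py
```

```text
yaw 193.3404423079905 [577.417 -47.422  16.419] [-0.023 -0.942 -0.857] [-0.039  0.061 -0.029] 22.2333 22.399049720620514 [ 0.197  0.546 -0.35  -0.    -0.675 -1.535]
```

Call:
step_arm(series=[[0,0,-0.001,0,0,0],[0,0,-0.002,0,0,0],[0,0,-0.002,0,0,0],[0,0,-0.002,0,0,0]])

```text
clock: 22.57
position: [577.5, -47.4, 15.8]
ee_rot: [-0.116, 0.993, -0.0, 0.0]
contact_force: [-0.0, -0.4, 0.9]
gripper_width: 22.7
```

Contact is light: the force went from -0.9 to +0.9 N at z = 15.8, the same height as the regrip. I'll release and rise straight up.

Call:
step_arm(series=[[0,0,-0.0005,0,0,0],[0,0,0,0,0,0],[0,0,0,0,0,0],[0,0,0,0,0,0],[0,0,0,0,0,0],[0,0,0.02,0,0,0],[0,0,0.06,0,0,0],[0,0,0.12,0,0,0],[0,0,0.2,0,0,0],[0,0,0.28,0,0,0],[0,0,0.36,0,0,0],[0,0,0.36,0,0,0]], jaw=0.3)

```text
clock: 23.57
position: [581.7, -47.4, 167.9]
ee_rot: [-0.117, 0.993, -0.001, 0.007]
contact_force: [1.3, 0.5, 0.7]
gripper_width: 55.4
```

Call:
step_arm(series=[[-0.06,0,0.05,0,0,0],[-0.12,0,0.1,0,0,0],[-0.18,0,0.1,0,0,0],[-0.25,0,0.1,0,0,0],[-0.32,0,0.1,0,0,0],[-0.32,0,0.1,0,0,0],[-0.32,0,0.1,0,0,0]])

```text
clock: 24.15
position: [448.5, -47.6, 200.6]
ee_rot: [-0.116, 0.993, 0.0, 0.001]
contact_force: [0.4, -0.8, -0.0]
gripper_width: 55.6
```

```bash
python3 st.py
python3 - <<'E'
from h import *
d=arm.get_image("scene");crop(d,"s16",240,400,120,240,5)
d=arm.get_image("top");crop(d,"t16",300,440,100,220,5);cv2.imwrite("pics/t16f.png",d["image"][:,:,::-1])
E
```

```text
yaw 193.37183301007974 [448.495 -47.552 200.582] [ 0.433 -0.842 -0.002] [-0.036 -0.049 -0.009] 24.15 55.60795997407077 [ 0.257  0.113 -0.446  0.    -1.01  -1.594]
```

View pics/s16.png

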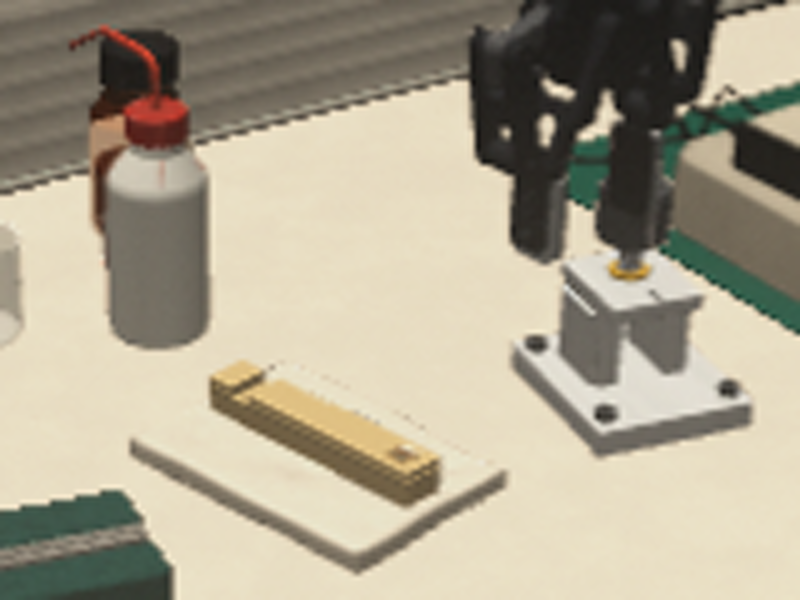

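View pics/t16.png

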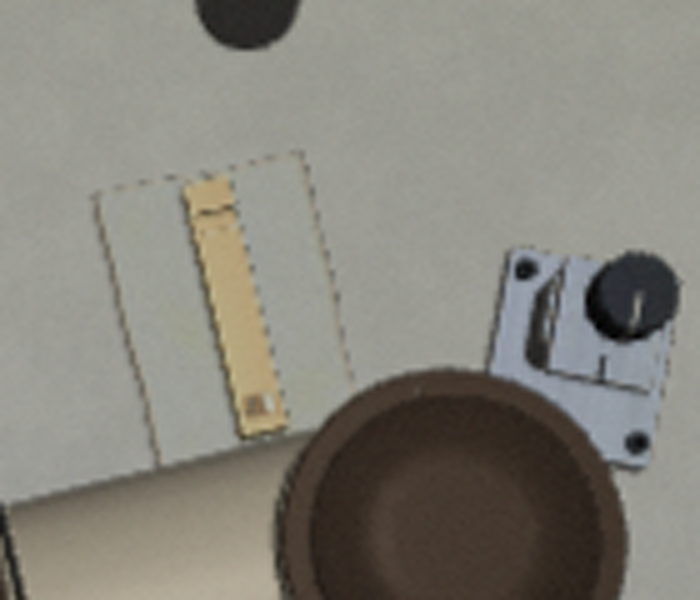

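Run:
```python
from h import *
d=arm.get_image("top")
f=lambda L:[[300+a/5,100+b/5] for a,b in L]
B=onz(d,f([(183,183),(232,177),(286,430),(240,437)]),34)
P=np.array([[685,35.1],[708,-73.3],[560.2,-104.2],[535.7,-1.3]]);W=np.array([[682,33.5],[708.7,-72.3],[564.2,-107],[539.7,-2.4]])
c=B[:,:2].mean(0);p=(P.mean(0)+W.mean(0))/2
v=(B[0]+B[1]-B[2]-B[3])[:2]/2;a=np.degrees(np.arctan2(v[1],v[0]))
u=np.array([np.cos(np.radians(13.3)),np.sin(np.radians(13.3))])
e=c-p;print(B,c,p,"bar angle",a,"len",np.hypot(*v),"along",e@u,"across",e@[-u[1],u[0]])
M=onz(d,f([(637,290),(632,326)]),118);I=onz(d,f([(602,357),(602,380)]),68)
for X in(M,I):
  w=X[1]-X[0];print(X,np.degrees(np.arctan2(w[1],w[0])))
```

```text
[[684.65011915  -9.82534339  34.        ]
 [688.130965   -34.95538095  34.        ]
 [557.08785935 -62.32250306  34.        ]
 [553.25205664 -39.09887187  34.        ]] [620.78025004 -36.55052482] [622.9375 -36.4875] bar angle 12.178903996728032 len 134.2418806156054 along -2.113888930343853 across 0.4349403656130652
[[ 611.46926612 -217.12559489  118.        ]
 [ 594.33851273 -214.36628632  118.        ]] 170.84976735701326
[[ 589.55708038 -213.62571482   68.        ]
 [ 578.11194925 -213.35785603   68.        ]] 178.65930964814703
```

Run:
```python
from h import *
d=arm.get_image("scene");cv2.imwrite("pics/s17.png",d["image"][:,:,::-1])
```

```text
(no output)
```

View pics/s17.png

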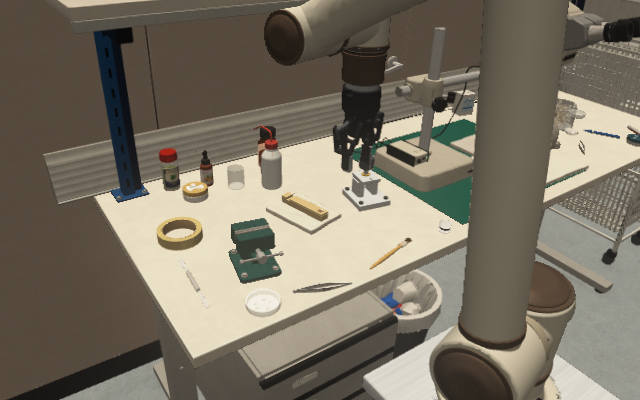

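The bar lies centred on the pad (-2 mm along, +0.4 mm across, within about 1°). The knob mark is at 171° against the block axis at 169°, the bystanders are where they were, and the gripper is clear. Handing in.

```bash
python3 -c "
from bench import arm
print(arm.job_done())"
```

```text
the job is handed in; nothing more can be done
None
```

The job is done and handed in at about 24 s of the 72 s. The knob is on its index line and the bar is lying on the foam pad. No verdict was reported.

- **Knob:** I turned it about 2.3 rad clockwise in one grip, following its rise (about 4.7 mm per rad). The axial force read at the end of each step never went above about 3.5 N. After release, the wrist view showed the line on the index line. The closer measurement, just before release, put them 1–2° apart.
- **Drawing out:** I pulled the bar straight out along the block, with less than 2.5 N of pull in the readings. The knob did not move.
- **Placing:** On the first lowering the fingertips touched the pad about 5 mm before the bar would have. Instead of dropping the bar, I rested it with the gripped end over the pad's edge, regripped higher and lowered it again. It was released at light contact, about 1–2 N.
- **Final checks:** The bar is about 2 mm off centre lengthwise and under 1 mm across, about 1° off lengthwise, and looks flat and right way up. The brush, tweezers, petri dish and spatula look unmoved, though I did not measure them. The gripper is clear of everything.

One check disagreed: in the final top view the index line read 178.7°, while the knob's line read 170.8°. The index line is only about 5 pixels long in that view, so I trusted the wrist camera and the block's edges (168–169°) instead.

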